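Load the re-heeling job tray, tall bottles last

ROBOT

A 7-joint arm with a two-finger parallel gripper is mounted at the origin on the work surface. World frame = base frame: x ahead of the robot, y to its left, z up, the work surface at z = 0. Lengths are in m, angles in rad, forces in N, time in s.
With the tool pointing down it reaches from about 0.4 to 0.925 m from the base axis. Payload 5.6 kg.
Tool frame: the origin (TCP) lies between the finger pads; the fingertips stand 14 mm ahead of it and the grasp point (between the pads) lies 5 mm behind it; z points along the fingers, y is the line along which they close (so a half turn about z gives the same grasp; the last joint's range is limited). The gripper opens to 85 mm and grips with 20 to 120 N. Pads are 22 mm wide; open, the fingers measure 114 mm over their backs; the gripper's body (76 mm by 85 mm) begins 54 mm behind the grasp point. The pads swing forward as they close: fully open they stand 13 mm farther back than shut.
Start: joints at [1.226, 0.468, -0.012, 1.603, 0.006, 1.071, -0.056], TCP at [0.193, -0.621, 0.245] pointing down, gripper open.
Joint ranges: [-2.53, 2.53], [-0.31, 2.02], [-1.57, 1.55], [0.28, 2.44], [-1.29, 4.43], [0.15, 1.84], [-2.92, 2.92]. Speed limits (rad/s): [2.57, 2.57, 3.14, 3.14, 3.14, 3.14, 3.14].

INTERFACE

Orientations are given as a rotation vector (axis times angle).
In Python, from bench import arm, eyes gives the robot as it stands. The module is installed in compiled form; this text tells all that it offers.
- The arm moves only by the tool play_rows, never from a script. Its argument "series" is a list that holds one entry, the list of rows, each a list of 4 numbers: the shift along the world's x, y, z in mm, then the turn about the world's z in rad. In form: [[[tx, ty, tz, twist], ...]]. A call has 1 to 20 rows; each row is the pose to reach, as a shift and turn from the pose commanded when the call began; what a row does not reach only later rows make up. A row lasts 1/8 s, in which the tool goes at most 62.5 mm and 10.7 degrees, less where a joint would pass 70% of its speed; a pose out of reach is approached as far as the arm can. A call with a gripper value outside its range is refused whole. "jaw" is the closure, from 0 (fully open) to 1 (shut), set as the call begins (left out, the last holds). The fingers move at their own pace and stop on an object; "squeeze" is the grip in N (left out, the last holds). Time passes only in rows, so rows that repeat a pose let the fingers close. It gives the time, the measured TCP pose, the force, the opening and the grip force at its end, in the units of the state.
- arm.get_state(): the state, without advancing time (a new reading comes with each control period).
- eyes.capture(name): name is "side" or "top" or "wrist"; returns a dict with "frame" (420x560x3 uint8, blue, green, red), "fovy" (degrees; the focal length in pixels is half the picture's height over the tangent of half this angle, whatever the lens; pixels are square), "cx", "cy" (the principal point, pixels), "world_to_cam" (4x4, takes a point from world to camera coordinates); the wrist camera has in their place "tool_from_camera" (4x4, takes a point from camera to tool coordinates, whose origin is the TCP and whose axes are the flange's). Camera axes: x right, y up, looking along -z (the intrinsics and any distortion apply to the point x, -y, -z); pixel columns grow to the right and rows downward; lengths in m; the calibration is good to about 2 mm. A picture is of the moment at which its call begins: read the wrist's pose just before it. There is no depth.
- arm.hand_in(): hands the job in; it is judged then, once.
The state is a dict: "time_s": time; "joint_pos": joint angles; "joint_velocities": joint speeds; "effort": joint torques, N m; "tcp_pos": TCP position; "tcp_rot": TCP orientation; "wrist_force": force on the tool from outside, world axes, zero at the start; "torque": the same for the moment, N m; "width": opening from 0.0 (shut) to 1.0 (fully open); "finger_force": force on a finger pad.
Only numpy, scipy, OpenCV 4.12 (cv2) and the standard library are available. Lean on these libraries where they do the work, as an engineer would, in place of code of your own. Each camera call takes 0.05 s, during which the arm holds its last target. There are 200 camera calls.

TASK

Load the shoemaker's job tray: stand the two leather heel blocks in the two square pockets and the red-lidded tack tin in the empty large round pocket next to the blue-lidded tin; only when those three are in, stand the two tall dye bottles, as the last things, in the two small round pockets. Each piece sits fully down in its pocket, the same way up as it stands now. Never tip a bottle over, and leave the thread spool and the blue-lidded tin where they are.

Things in the scene. Friction and masses are not known exactly. Their poses are not given: they have to be found in the camera images.
- heel_a: Heel block of stacked brown leather, rubber below, D-shaped from above: 58 mm long (x), 56 mm wide (y), 40 mm tall, vertical sides, 90 g. Straight face at x = -29, round back at +x; parallel sides at y = -28 and +28 (flat for x from -29 to +1). Bare tan seat with nail heads up; origin: centre of the underside, z up. A pair of two; either fits either square pocket.
- heel_b: Heel block of stacked brown leather, rubber below, D-shaped from above: 58 mm long (x), 56 mm wide (y), 40 mm tall, vertical sides, 90 g. Straight face at x = -29, round back at +x; parallel sides at y = -28 and +28 (flat for x from -29 to +1). Dark cement-primed seat with nail heads up; origin: centre of the underside, z up. A pair of two; either fits either square pocket.
- tin_red: Round flat tack tin, aluminium with a red lid, 62 mm in diameter, 30 mm tall, about 140 g, lid up; origin at the centre of its underside, z up.
- bottle_brown: Tall bottle of leather dye, brown with a white cap and a white band on its paper label: straight round body 42 mm in diameter up to 66 mm, then a shoulder, and a cap 25 mm wide; 96 mm tall overall, about 110 g. Stands upright; origin at the centre of its underside, z up.
- bottle_black: Tall bottle of leather dye, black with a yellow cap and a yellow band on its paper label: straight round body 42 mm in diameter up to 66 mm, then a shoulder, and a cap 25 mm wide; 96 mm tall overall, about 110 g. Stands upright; origin at the centre of its underside, z up.
- heel_insert: Beech insert in the job tray, fixed, 172 (x) by 94 (y) by 12 mm; origin: centre of its underside, 6 mm over the bench. Two square (72 by 70 mm) pockets centred at x = +41 and -41 mm, y = 0, 8 mm deep: floor 4 mm over the origin. For the heels, sides parallel to the pocket's. Tray: rim 24 mm over the bench, 3 inserts side by side at 95 mm pitch along y, in any order.
- tin_insert: Beech insert in the job tray, fixed, 172 (x) by 94 (y) by 12 mm; origin: centre of its underside, 6 mm over the bench. Two large round (76 mm) pockets centred at x = +41 and -41 mm, y = 0, 8 mm deep: floor 4 mm over the origin. For tins: the pocket at +41 holds the blue-lidded tin, the one at -41 is empty. Tray: rim 24 mm over the bench, 3 inserts side by side at 95 mm pitch along y, in any order.
- bottle_insert: Beech insert in the job tray, fixed, 172 (x) by 94 (y) by 12 mm; origin: centre of its underside, 6 mm over the bench. Two small round (58 mm) pockets centred at x = +41 and -41 mm, y = 0, 8 mm deep: floor 4 mm over the origin. For the bottles, either in either. Tray: rim 24 mm over the bench, 3 inserts side by side at 95 mm pitch along y, in any order.
- tin_blue: Tack tin like the red one (62 mm in diameter, 30 mm tall) but with a blue lid, already in its pocket in the tray and to be left there; origin at the centre of its underside, z up.
- spool: Bystander: spool of green waxed thread between pale wooden flanges, 48 mm in diameter, 60 mm tall, standing on the bench among the loose pieces; it stays there. Origin at the centre of its underside, z up.
Not all that is in view belongs to the job. Leave any green look-alike of the bottle_black alone.

How it is judged:
On the way, in this order (a step that is already met when the one before it is completed fails the run):
1. both heels and the red-lidded tin sit in their pockets (((x of heel_a in the frame of heel_insert between 0.029 and 0.053 m and y of heel_a in the frame of heel_insert between -0.012 and 0.012 m and z of each of heel_a, heel_b in the frame of heel_insert below 0.0075 m and angle between each of heel_a, heel_b's own z axis and vertical below 0.12 rad and x of heel_b in the frame of heel_insert between -0.053 and -0.029 m and y of heel_b in the frame of heel_insert between -0.012 and 0.012 m) or (x of heel_b in the frame of heel_insert between 0.029 and 0.053 m and y of heel_b in the frame of heel_insert between -0.012 and 0.012 m and z of each of heel_b, heel_a in the frame of heel_insert below 0.0075 m and angle between each of heel_b, heel_a's own z axis and vertical below 0.12 rad and x of heel_a in the frame of heel_insert between -0.053 and -0.029 m and y of heel_a in the frame of heel_insert between -0.012 and 0.012 m)) and x of tin_red in the frame of tin_insert between -0.053 and -0.029 m and y of tin_red in the frame of tin_insert between -0.012 and 0.012 m and z of tin_red in the frame of tin_insert below 0.0075 m and angle between tin_red's own z axis and vertical below 0.12 rad), for 0.2 s.
2. both bottles stand in the small round pockets (((x of bottle_brown in the frame of bottle_insert between 0.029 and 0.053 m and y of bottle_brown in the frame of bottle_insert between -0.012 and 0.012 m and z of each of bottle_brown, bottle_black in the frame of bottle_insert below 0.0075 m and angle between each of bottle_brown, bottle_black's own z axis and vertical below 0.12 rad and x of bottle_black in the frame of bottle_insert between -0.053 and -0.029 m and y of bottle_black in the frame of bottle_insert between -0.012 and 0.012 m) or (x of bottle_black in the frame of bottle_insert between 0.029 and 0.053 m and y of bottle_black in the frame of bottle_insert between -0.012 and 0.012 m and z of each of bottle_black, bottle_brown in the frame of bottle_insert below 0.0075 m and angle between each of bottle_black, bottle_brown's own z axis and vertical below 0.12 rad and x of bottle_brown in the frame of bottle_insert between -0.053 and -0.029 m and y of bottle_brown in the frame of bottle_insert between -0.012 and 0.012 m))), for 0.2 s.
At the end, for the whole second after the job is handed in: Heels in the square pockets, red tin in the free large round pocket, bottles in the small round ones, blue tin still in its own: each within 12 mm of its pocket centre in the insert's x and y, on the pocket floor (within 3.5 mm), upright within 0.12 rad; the five moved pieces at rest (all of step 1 and ((x of bottle_brown in the frame of bottle_insert between 0.029 and 0.053 m and y of bottle_brown in the frame of bottle_insert between -0.012 and 0.012 m and z of each of bottle_brown, bottle_black in the frame of bottle_insert below 0.0075 m and angle between each of bottle_brown, bottle_black's own z axis and vertical below 0.12 rad and x of bottle_black in the frame of bottle_insert between -0.053 and -0.029 m and y of bottle_black in the frame of bottle_insert between -0.012 and 0.012 m) or (x of bottle_black in the frame of bottle_insert between 0.029 and 0.053 m and y of bottle_black in the frame of bottle_insert between -0.012 and 0.012 m and z of each of bottle_black, bottle_brown in the frame of bottle_insert below 0.0075 m and angle between each of bottle_black, bottle_brown's own z axis and vertical below 0.12 rad and x of bottle_brown in the frame of bottle_insert between -0.053 and -0.029 m and y of bottle_brown in the frame of bottle_insert between -0.012 and 0.012 m)) and x of tin_blue in the frame of tin_insert between 0.029 and 0.053 m and y of tin_blue in the frame of tin_insert between -0.012 and 0.012 m and z of tin_blue in the frame of tin_insert below 0.0075 m and angle between tin_blue's own z axis and vertical below 0.12 rad and linear speed of each of heel_a, heel_b, tin_red, bottle_brown, bottle_black below 0.02 m/s and angular speed of each of heel_a, heel_b, tin_red, bottle_brown, bottle_black below 0.2 rad/s); the robot touches nothing.
It fails at once if a bottle is stood in the bottle insert before both heels and the red-lidded tin are in their pockets (((x of bottle_brown in the frame of bottle_insert between 0.029 and 0.053 m and y of bottle_brown in the frame of bottle_insert between -0.012 and 0.012 m and z of bottle_brown in the frame of bottle_insert below 0.0075 m and angle between bottle_brown's own z axis and vertical below 0.12 rad) or (x of bottle_brown in the frame of bottle_insert between -0.053 and -0.029 m and y of bottle_brown in the frame of bottle_insert between -0.012 and 0.012 m and z of bottle_brown in the frame of bottle_insert below 0.0075 m and angle between bottle_brown's own z axis and vertical below 0.12 rad) or (x of bottle_black in the frame of bottle_insert between 0.029 and 0.053 m and y of bottle_black in the frame of bottle_insert between -0.012 and 0.012 m and z of bottle_black in the frame of bottle_insert below 0.0075 m and angle between bottle_black's own z axis and vertical below 0.12 rad) or (x of bottle_black in the frame of bottle_insert between -0.053 and -0.029 m and y of bottle_black in the frame of bottle_insert between -0.012 and 0.012 m and z of bottle_black in the frame of bottle_insert below 0.0075 m and angle between bottle_black's own z axis and vertical below 0.12 rad)) and not (((x of heel_a in the frame of heel_insert between 0.029 and 0.053 m and y of heel_a in the frame of heel_insert between -0.012 and 0.012 m and z of each of heel_a, heel_b in the frame of heel_insert below 0.0075 m and angle between each of heel_a, heel_b's own z axis and vertical below 0.12 rad and x of heel_b in the frame of heel_insert between -0.053 and -0.029 m and y of heel_b in the frame of heel_insert between -0.012 and 0.012 m) or (x of heel_b in the frame of heel_insert between 0.029 and 0.053 m and y of heel_b in the frame of heel_insert between -0.012 and 0.012 m and z of each of heel_b, heel_a in the frame of heel_insert below 0.0075 m and angle between each of heel_b, heel_a's own z axis and vertical below 0.12 rad and x of heel_a in the frame of heel_insert between -0.053 and -0.029 m and y of heel_a in the frame of heel_insert between -0.012 and 0.012 m)) and x of tin_red in the frame of tin_insert between -0.053 and -0.029 m and y of tin_red in the frame of tin_insert between -0.012 and 0.012 m and z of tin_red in the frame of tin_insert below 0.0075 m and angle between tin_red's own z axis and vertical below 0.12 rad)).
It fails at once if a bottle is tipped over (more than 0.6 rad) (angle between any of bottle_brown, bottle_black's own z axis and vertical above 0.6 rad).
It fails at once if the thread spool is moved (more than 30 mm) or tipped (distance of spool from where it was at the start of the episode above 0.03 m or angle between spool's own z axis and vertical above 0.5 rad).
It fails at once if the blue-lidded tin is moved (more than 25 mm) (distance of tin_blue from where it was at the start of the episode above 0.025 m).
It also fails if it takes over 128 s, if anything falls off the work surface, if the arm or the gripper's body presses on something with over 40 N, if the wrist force passes 120 N, or if a joint passes its speed limit or range.

## Working session

There is one attempt and no reset: what is moved stays moved. The work goes in short steps, Python scripts to look and compute and a tool call to move; the robot and the scene stay as the last step left them, time stands still between calls to the robot, and variables do not carry over. Pictures are saved under pics/ and viewed, at most 14 in all, crops included, and the job is handed in when it is done.

Besides the shell and the picture viewer there is one more tool, called after "Emit:" as name(argument=value, ...), one argument or row to a line, values as JSON. play_rows: Moves the arm, as the interface text tells. Its arguments: {"type":"object","properties":{"series":{"type":"array","items":{"type":"array","items":{"type":"array","items":{"type":"number"}}}},"jaw":{"type":"number"},"squeeze":{"type":"number"}},"required":["series"]}

```bash
mkdir -p pics; ls
python3 - <<'E'
from bench import arm, eyes
import cv2, numpy as np
s=arm.get_state(); print(s)
for n in ("top","side","wrist"):
    d=eyes.capture(n); cv2.imwrite(f"pics/{n}0.png",d["frame"]); print(n,{k:v for k,v in d.items() if k!="frame"})
E
```

```text
pics
{'time_s': 0.0, 'joint_pos': array([ 1.22598061,  0.46839376, -0.01158192,  1.60363341,  0.0059701 ,
        1.07140516, -0.05628411]), 'joint_velocities': array([-0.00041301, -0.00042222,  0.00097371,  0.0007856 , -0.00139132,
       -0.00039221,  0.00133344]), 'effort': array([ 2.48459746e-04, -5.32376647e+01,  2.23489985e-02, -2.51305783e+01,
        1.16003506e-02,  7.72915111e-03,  7.50248887e-06]), 'tcp_pos': array([ 0.1929859 , -0.62012443,  0.24432348]), 'tcp_rot': array([-3.10416249e+00, -4.71902520e-01,  5.93954419e-04]), 'wrist_force': array([ 0.72632973, -0.65807394, -0.32852551]), 'torque': array([0.0284803 , 0.00672929, 0.01913478]), 'finger_force': 0.0, 'width': 0.9981444735333237}
top {'fovy': 52.786340123390765, 'cx': 284.3171807517524, 'cy': 208.13719829841176, 'world_to_cam': array([[-0.00868627, -0.99981498, -0.01716249, -0.00844648],
       [ 0.98242328, -0.0117331 ,  0.18629769, -0.47664627],
       [-0.1864646 , -0.0152426 ,  0.98234343, -1.03112917],
       [ 0.        ,  0.        ,  0.        ,  1.        ]])}
side {'fovy': 51.20462216656362, 'cx': 281.38432821933986, 'cy': 209.77504531175515, 'world_to_cam': array([[-0.95105138, -0.30884203, -0.01085654,  0.43702979],
       [ 0.16818406, -0.54674104,  0.82023677, -0.1300781 ],
       [-0.2592593 ,  0.77826142,  0.57192113, -0.79177582],
       [ 0.        ,  0.        ,  0.        ,  1.        ]])}
wrist {'fovy': 66.92690472039541, 'cx': 279.5978646632469, 'cy': 210.07478409177904, 'tool_from_camera': array([[ 1.28720031e-03,  9.53761915e-01,  3.00560399e-01,
         7.65937698e-02],
       [ 9.99998834e-01, -1.47466778e-03,  3.96869186e-04,
         8.95914078e-04],
       [ 8.21745452e-04,  3.00559537e-01, -9.53762701e-01,
        -1.28467870e-01],
       [ 0.00000000e+00,  0.00000000e+00,  0.00000000e+00,
         1.00000000e+00]])}
```

View pics/top0.png

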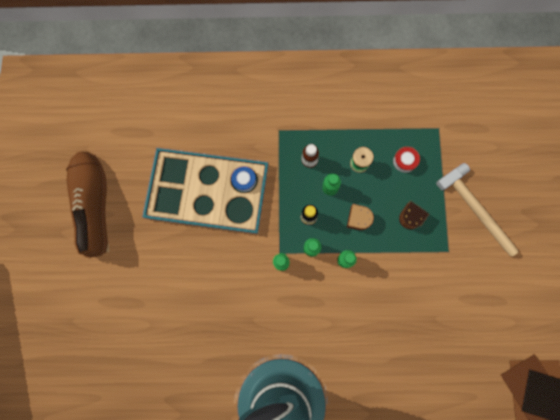

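View pics/side0.png

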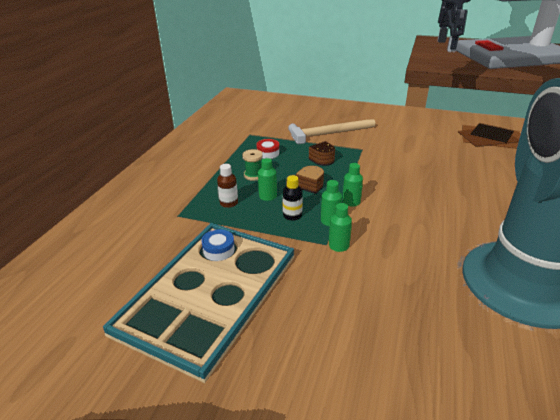

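```bash
cat > h.py <<'E'
import cv2, numpy as np
from scipy.spatial.transform import Rotation as R
from bench import arm, eyes
def cap(n):
    s=arm.get_state(); d=eyes.capture(n)
    f=210/np.tan(np.radians(d["fovy"])/2)
    if n=="wrist":
        T=np.eye(4); T[:3,:3]=R.from_rotvec(s["tcp_rot"]).as_matrix(); T[:3,3]=s["tcp_pos"]
        C=T@d["tool_from_camera"]
    else: C=np.linalg.inv(d["world_to_cam"])
    d.update(f=f,C=C); return d
def ray(d,u,v,z):
    r=d["C"][:3,:3]@np.array([(u-d["cx"])/d["f"],-(v-d["cy"])/d["f"],-1.]); o=d["C"][:3,3]
    return (o+r*(z-o[2])/r[2])[:2]
def pix(d,p):
    q=np.linalg.inv(d["C"])@np.append(p,1); return d["cx"]+d["f"]*q[0]/-q[2], d["cy"]+d["f"]*q[1]/q[2]
def blobs(img,lo,hi,amin=20):
    hsv=cv2.cvtColor(img,cv2.COLOR_BGR2HSV); m=cv2.inRange(hsv,np.array(lo),np.array(hi))
    n,l,st,c=cv2.connectedComponentsWithStats(m); return [(c[i].round(1),int(st[i,4]),st[i,:4]) for i in range(1,n) if st[i,4]>=amin]
E
python3 - <<'E'
from h import *
d=cap("top"); im=d["frame"]
names={"brown":(311,149,.096),"black":(310,211,.096),"spool":(363,155,.06),"red":(407,159,.03),"tan":(361,217,.04),"dark":(413,215,.04),
"g1":(332,181,.09),"g2":(312,245,.09),"g3":(281,261,.09),"g4":(347,257,.09),"blue":(244,178,.04),
"sq+":(174,170,.012),"sq-":(169,199,.012),"bo+":(209,175,.012),"bo-":(203,205,.012),"tin-":(239,210,.012),
"c1":(157,149,.024),"c2":(268,162,.024),"c3":(259,233,.024),"c4":(145,219,.024),"matTL":(279,130,0),"matBR":(447,252,0)}
for k,(u,v,z) in names.items(): print(k,ray(d,u,v,z).round(3))
a=cv2.resize(im[120:280,265:460],None,fx=4,fy=3.7,interpolation=cv2.INTER_CUBIC); cv2.imwrite("pics/crop1.png",a)
w=cv2.resize(im[140:240,140:275],None,fx=5,fy=5,interpolation=cv2.INTER_CUBIC); cv2.imwrite("pics/crop2.png",w)
E
```

```text
brown [ 0.615 -0.082]
black [ 0.459 -0.076]
spool [ 0.61  -0.216]
red [ 0.607 -0.336]
tan [ 0.452 -0.208]
dark [ 0.456 -0.339]
g1 [ 0.534 -0.132]
g2 [ 0.377 -0.079]
g3 [ 0.34  -0.005]
g4 [ 0.348 -0.162]
blue [0.558 0.091]
sq+ [0.59  0.282]
sq- [0.511 0.292]
bo+ [0.575 0.187]
bo- [0.494 0.201]
tin- [0.479 0.106]
c1 [0.646 0.326]
c2 [0.605 0.029]
c3 [0.416 0.053]
c4 [0.456 0.349]
matTL [0.704 0.   ]
matBR [ 0.365 -0.432]
```

View pics/crop1.png

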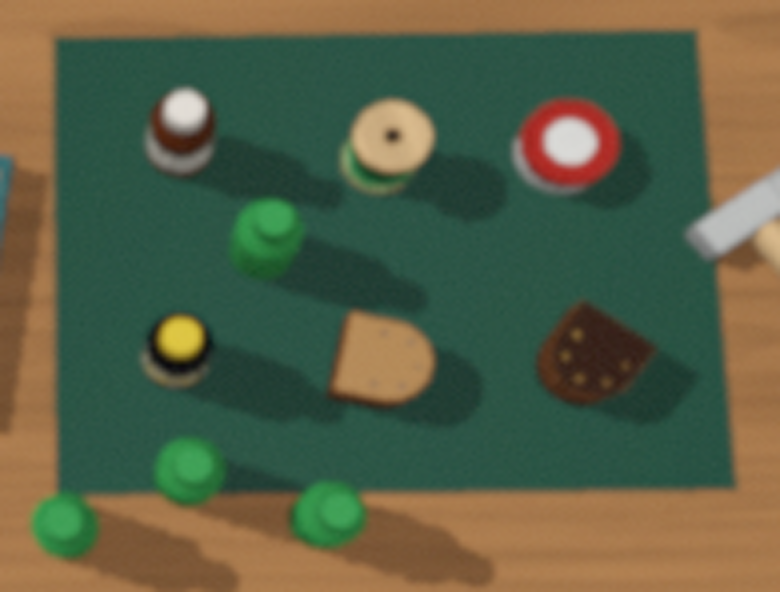

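View pics/crop2.png

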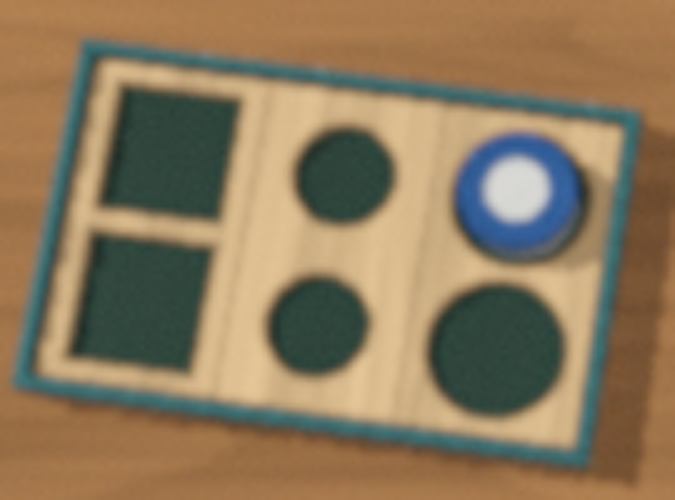

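Candidates (top view):
- **Bottles:** brown with white cap (311,149) and black with yellow cap (310,211) are wanted. The four all-green ones at (332,181), (312,245), (281,261) and (347,257) are decoys.
- **Tins:** red (407,159) is wanted. Blue (244,178) stays.
- **Heels:** tan (361,217) and dark (413,215) are wanted. The spool (363,155) stays.

The crop confirms these choices. I'll move over the red tin first.

Emit:
play_rows(
  series=[
    [[60, 40, 0, 0.18], [115, 80, 0, 0.36], [170, 120, -10, 0.54], [225, 160, -20, 0.72], [275, 195, -25, 0.9], [325, 225, -30, 1.08], [370, 255, -40, 1.26], [414, 284, -45, 1.44], [414, 284, -45, 1.62], [414, 284, -45, 1.8], [414, 284, -45, 1.9], [414, 284, -45, 1.9], [414, 284, -45, 1.9], [414, 284, -45, 1.9]],
  ],
  jaw=0,
  squeeze=40,
)

```text
time_s: 1.95
tcp_pos: [0.6071, -0.3366, 0.2003]
tcp_rot: [1.424, 2.8, -0.0]
wrist_force: [-1.0, 0.3, -0.2]
width: 0.999
finger_force: 0.0
```

Run:
```python
from h import *
d=cap("wrist"); cv2.imwrite("pics/w1.png",d["frame"]); print(arm.get_state()["tcp_pos"],pix(d,[.607,-.336,.03]))
im=d["frame"]
for lo,hi in (((0,150,90),(8,255,255)),((172,150,90),(180,255,255))):
    for b in blobs(im,lo,hi,300): print(b)
```

```text
[ 0.60717172 -0.33662479  0.20036383] (np.float64(280.3008304255551), np.float64(191.93937312981396))
(array([283.3, 192.1]), 2249, array([252, 161,  64,  63], dtype=int32))
```

View pics/w1.png

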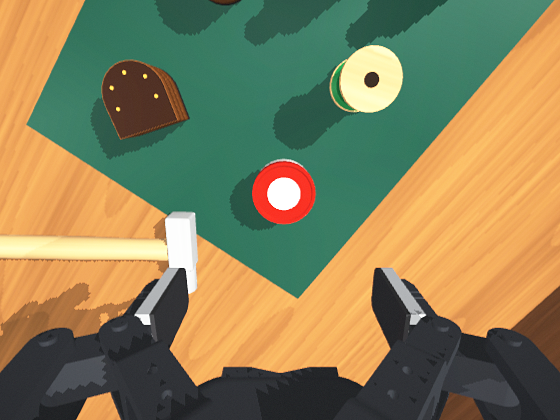

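Run:
```python
from h import *
d=cap("wrist"); print(ray(d,283.8,192.3,.03), ray(d,371,80,.06))
# dark heel top face
hsv=cv2.cvtColor(d["frame"],cv2.COLOR_BGR2HSV)
for p in ((135,110),(150,90),(180,110),(175,90)): print(p,hsv[p[1],p[0]])
for k,p in dict(A=(121,138),B=(188-0,118),B2=(171,122),side=(160,66),l=(103,90)).items(): print(k,ray(d,*p,.04))
```

```text
[ 0.61004677 -0.33428564] [ 0.60654977 -0.21475848]
(135, 110) [  8 137  84]
(150, 90) [  9 137  80]
(180, 110) [ 12 184 119]
(175, 90) [ 12 184 147]
A [ 0.46203508 -0.37774615]
B [ 0.50122867 -0.32790611]
B2 [ 0.49095746 -0.33959188]
side [ 0.46070062 -0.30593723]
l [ 0.43089002 -0.35097509]
```

Emit:
play_rows(
  series=[
    [[1, 0, -50, 0], [1, 0, -100, 0], [1, 0, -130, 0], [1, 0, -155, 0], [1, 0, -170, 0], [1, 0, -179, 0], [1, 0, -179, 0], [1, 0, -179, 0]],
  ],
)

```text
time_s: 3.05
tcp_pos: [0.6089, -0.337, 0.0224]
tcp_rot: [1.422, 2.799, 0.0]
wrist_force: [0.5, 0.3, -0.0]
width: 1.004
finger_force: 0.0
```

Emit:
play_rows(
  series=[
    [[0, 0, 0, 0], [0, 0, 0, 0], [0, 0, 0, 0], [0, 0, 0, 0], [0, 0, 0, 0], [0, 0, 0, 0], [0, 0, 0, 0], [0, 0, 0, 0]],
  ],
  jaw=1,
  squeeze=40,
)

```text
time_s: 4.05
tcp_pos: [0.6091, -0.3368, 0.0227]
tcp_rot: [1.422, 2.799, 0.0]
wrist_force: [-0.8, 1.5, 6.2]
width: 0.713
finger_force: 44.1
```

Emit:
play_rows(
  series=[
    [[0, 0, 20, 0], [0, 0, 60, 0], [0, 0, 120, 0], [0, 0, 180, 0], [-10, 50, 190, 0], [-26, 105, 190, 0], [-42, 160, 190, 0], [-58, 215, 190, 0], [-74, 270, 190, 0], [-90, 325, 190, 0], [-106, 380, 190, 0], [-120, 415, 190, 0], [-130, 443, 190, 0], [-130, 443, 190, 0], [-130, 443, 190, 0], [-130, 443, 190, 0]],
  ],
)

```text
time_s: 6.05
tcp_pos: [0.4786, 0.1051, 0.2114]
tcp_rot: [1.425, 2.799, -0.001]
wrist_force: [-0.9, -0.6, -0.8]
width: 0.706
finger_force: 43.9
```

Run:
```python
from h import *
d=cap("wrist"); cv2.imwrite("pics/w2.png",d["frame"]); s=arm.get_state(); print(s["tcp_pos"],s["width"])
```

```text
[0.47852801 0.10519437 0.21130948] 0.7150011490790228
```

View pics/w2.png

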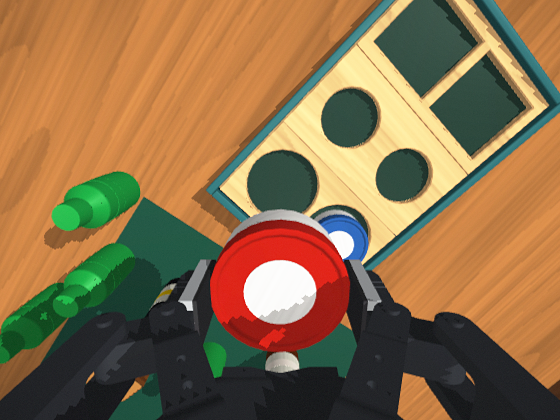

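Run:
```python
from h import *
d=cap("wrist"); bl=blobs(d["frame"],(65,40,20),(100,255,95),700)
for b in bl: print(b, ray(d,*b[0],.013))
t=cap("top"); bt=blobs(t["frame"],(65,40,20),(100,255,110),150)
for b in bt: print(b, ray(t,*b[0],.013))
```

```text
(array([425.3,  42.3]), 5669, array([374,   0, 103,  97], dtype=int32)) [0.50695972 0.29418148]
(array([487.1, 120.6]), 1995, array([363,   0, 197, 268], dtype=int32)) [0.60526488 0.27959007]
(array([477.4, 105.7]), 4864, array([430,  55,  95, 101], dtype=int32)) [0.58711889 0.28371155]
(array([348.9, 117.6]), 2511, array([322,  89,  55,  58], dtype=int32)) [0.49282561 0.20111376]
(array([401.8, 174.9]), 2062, array([377, 149,  51,  52], dtype=int32)) [0.57418691 0.18948326]
(array([282. , 181.9]), 3419, array([248, 151,  69,  62], dtype=int32)) [0.4777258 0.1099283]
(array([143.3, 267.3]), 8305, array([ 41, 198, 182, 166], dtype=int32)) [ 0.40849147 -0.06377116]
(array([ 33.7, 325.9]), 1687, array([  1, 283,  65,  76], dtype=int32)) [ 0.33914502 -0.21249249]
(array([234.3, 347.7]), 1418, array([203, 308,  64,  67], dtype=int32)) [ 0.55440295 -0.09544279]
(array([331. , 351.8]), 1822, array([297, 324,  61,  55], dtype=int32)) [ 0.65588339 -0.02918636]
(array([141.3, 403. ]), 1419, array([108, 372,  55,  48], dtype=int32)) [ 0.50387421 -0.24301501]
(array([327.6, 198.6]), 24063, array([162, 117, 286, 206], dtype=int32)) [ 0.50668045 -0.12672047]
(array([173.7, 143.5]), 167, array([159, 125,  27,  38], dtype=int32)) [0.66438699 0.2853337 ]
(array([167.9, 200. ]), 501, array([156, 188,  25,  25], dtype=int32)) [0.50810004 0.2944292 ]
(array([322.3, 335.7]), 4713, array([280, 292,  93,  94], dtype=int32)) [ 0.16030803 -0.10402792]
(array([267.7, 385.4]), 1900, array([250, 327,  44,  93], dtype=int32)) [0.04507891 0.03128278]
(array([387.1, 400.6]), 3929, array([327, 373, 124,  47], dtype=int32)) [ 0.00921482 -0.25561543]
```

Emit:
play_rows(
  series=[
    [[2, 1, -50, 0], [2, 1, -100, 0], [2, 1, -140, 0], [2, 1, -160, 0], [2, 1, -170, 0], [2, 1, -174, 0], [2, 1, -177, 0], [2, 1, -177, 0], [2, 1, -177, 0]],
  ],
)

```text
time_s: 7.32
tcp_pos: [0.4806, 0.1074, 0.0348]
tcp_rot: [1.422, 2.8, 0.001]
wrist_force: [-0.6, 0.1, -1.1]
width: 0.708
finger_force: 43.9
```

Emit:
play_rows(
  series=[
    [[0, 0, 0, 0], [0, 0, 0, 0], [0, 0, 0, 0], [0, 0, 0, 0], [0, 0, 0, 0], [0, 0, 50, 0], [0, 0, 100, 0], [0, 0, 160, 0], [0, 0, 160, 0], [0, 0, 160, 0]],
  ],
  jaw=0.1,
)

```text
time_s: 8.57
tcp_pos: [0.4798, 0.1068, 0.1941]
tcp_rot: [1.423, 2.8, -0.001]
wrist_force: [-0.7, -0.4, -0.6]
width: 0.902
finger_force: 0.0
```

Run:
```python
from h import *
d=cap("wrist"); im=d["frame"]; print(arm.get_state()["tcp_pos"])
print(pix(d,[.480,.107,.04]),[ (b,ray(d,*b[0],.04)) for b in blobs(im,(0,150,90),(8,255,255),300)])
print([(b,ray(d,*b[0],.04)) for b in blobs(im,(100,120,90),(125,255,255),300)])
t=cap("top"); 
print([(b,ray(t,*b[0],.04)) for b in blobs(t["frame"],(0,150,80),(8,255,255),60)])
cv2.imwrite("pics/w3.png",np.hstack([im[::1,:],]))
```

```text
[0.47937965 0.10684753 0.19331891]
(np.float64(280.33619532878487), np.float64(196.81743409941868)) [((array([280.4, 194.8]), 2490, array([247, 163,  67,  65], dtype=int32)), array([0.47891417, 0.10858098]))]
[((array([337.8, 249.9]), 2182, array([307, 221,  64,  60], dtype=int32)), array([0.55651477, 0.09693021]))]
[]
```

View pics/w3.png

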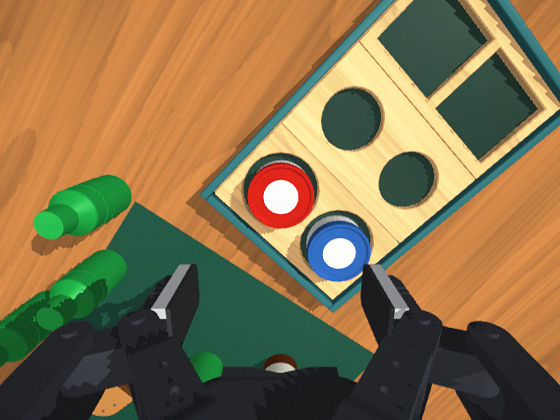

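Emit:
play_rows(
  series=[
    [[0, -55, 5, 0.1], [-2, -115, 5, 0.2], [-4, -175, 5, 0.29], [-7, -235, 5, 0.29], [-10, -295, 5, 0.29], [-12, -355, 5, 0.29], [-15, -410, 5, 0.29], [-17, -440, 5, 0.29], [-17, -454, 5, 0.29], [-17, -454, 5, 0.29], [-17, -454, 5, 0.29], [-17, -454, 5, 0.29]],
  ],
  jaw=0,
)

```text
time_s: 10.18
tcp_pos: [0.4637, -0.345, 0.1994]
tcp_rot: [0.999, 2.978, 0.0]
wrist_force: [0.8, 1.0, 0.3]
width: 0.999
finger_force: 0.0
```

```bash
cat >> h.py <<'E'
def heel(d,near,lo,hi):
    m=cv2.inRange(cv2.cvtColor(d["frame"],cv2.COLOR_BGR2HSV),np.array(lo),np.array(hi))
    m=cv2.morphologyEx(m,cv2.MORPH_CLOSE,np.ones((9,9)));m=cv2.morphologyEx(m,cv2.MORPH_OPEN,np.ones((5,5)))
    cs=cv2.findContours(m,cv2.RETR_EXTERNAL,cv2.CHAIN_APPROX_NONE)[0]
    u,v=pix(d,near); cs=[c for c in cs if cv2.contourArea(c)>800]
    c=min(cs,key=lambda c:np.hypot(*(c[:,0].mean(0)-[u,v])))
    w=np.array([ray(d,*p,.041) for p in c[:,0]],np.float32)*1000
    h=cv2.convexHull(w); r=cv2.minAreaRect(h); M=cv2.moments(h)
    cen=np.array([M["m10"],M["m01"]])/M["m00"]; b=cv2.boxPoints(r)
    ov=d["frame"].copy(); cv2.drawContours(ov,[c],-1,(255,0,255),1)
    print("rect c",np.round(r[0],1),"size",np.round(r[1],1),"centroid",cen.round(1),"edge yaw mod 90:",round(np.arctan2(*(b[1]-b[0])[::-1])%(np.pi/2),3),"area",cv2.contourArea(h)); return ov
E
python3 - <<'E'
from h import *
d=cap("wrist"); print(arm.get_state()["tcp_pos"])
ov=heel(d,[.455,-.34,.04],(0,90,40),(11,170,110))
cv2.imwrite("pics/w4.png",ov)
E
```

```text
[ 0.46360835 -0.34539063  0.19951577]
rect c [ 452.3 -338.3] size [53.1 60.3] centroid [ 454.7 -340.1] edge yaw mod 90: 0.939 area 2781.0160897602327
```

View pics/w4.png

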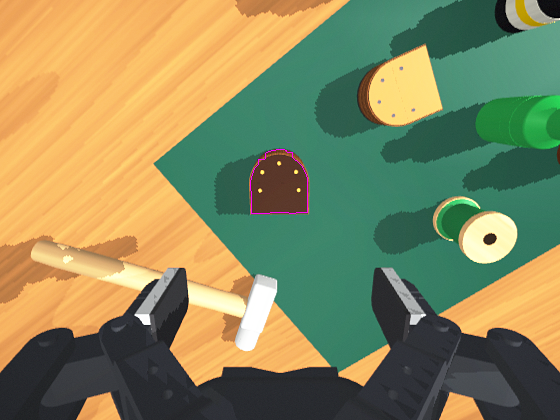

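Emit:
play_rows(
  series=[
    [[-1, 1, -50, 0.02], [-1, 1, -100, 0.02], [-1, 1, -140, 0.02], [-1, 1, -165, 0.02], [-1, 1, -176, 0.02], [-1, 1, -180, 0.02], [-1, 1, -180, 0.02], [-1, 1, -180, 0.02]],
  ],
)

```text
time_s: 11.22
tcp_pos: [0.4628, -0.3461, 0.0204]
tcp_rot: [0.973, 2.985, -0.001]
wrist_force: [0.1, 0.5, -0.0]
width: 0.999
finger_force: 0.0
```

Emit:
play_rows(
  series=[
    [[0, 0, 0, 0], [0, 0, 0, 0], [0, 0, 0, 0], [0, 0, 0, 0], [0, 0, 0, 0], [0, 0, 0, 0], [0, 0, 0, 0], [0, 0, 0, 0]],
  ],
  jaw=1,
  squeeze=40,
)

```text
time_s: 12.22
tcp_pos: [0.4625, -0.346, 0.0199]
tcp_rot: [0.973, 2.986, -0.001]
wrist_force: [-0.1, 0.6, 5.2]
width: 0.65
finger_force: 43.6
```

Emit:
play_rows(
  series=[
    [[0, 0, 30, 0], [0, 0, 85, 0], [0, 0, 145, 0], [5, 20, 185, 0.1], [15, 70, 190, 0.2], [26, 125, 190, 0.3], [38, 180, 190, 0.4], [50, 235, 190, 0.49], [62, 290, 190, 0.49], [74, 345, 190, 0.49], [86, 400, 190, 0.49], [98, 455, 190, 0.49], [110, 510, 190, 0.49], [122, 565, 190, 0.49], [132, 605, 190, 0.49], [136, 628, 190, 0.49], [136, 628, 190, 0.49], [136, 628, 190, 0.49], [136, 628, 190, 0.49]],
  ],
)

```text
time_s: 14.6
tcp_pos: [0.5985, 0.2805, 0.2091]
tcp_rot: [0.223, 3.134, -0.002]
wrist_force: [0.6, -0.1, -0.7]
width: 0.652
finger_force: 42.9
```

Run:
```python
from h import *
d=cap("wrist"); s=arm.get_state(); print(s["tcp_pos"],s["tcp_rot"],s["width"]); cv2.imwrite("pics/w5.png",d["frame"])
for b in blobs(d["frame"],(65,40,20),(100,255,95),700): print(b, ray(d,*b[0],.013))
```

```text
[0.5985314  0.28073972 0.20926039] [ 2.22539063e-01  3.13349489e+00 -1.29884579e-03] 0.6536529700088337
(array([136.1, 113.7]), 3633, array([  9,  35, 330, 190], dtype=int32)) [0.50616682 0.15107955]
(array([281.8,  91.6]), 5384, array([246,  54,  73,  77], dtype=int32)) [0.50605783 0.29493364]
(array([183.1,  91.9]), 2716, array([155,  62,  57,  61], dtype=int32)) [0.49305911 0.20119742]
(array([ 22.5, 243.4]), 6366, array([  0, 125,  69, 183], dtype=int32)) [ 0.62207816 -0.01133509]
(array([281.4, 169.1]), 3390, array([248, 143,  67,  60], dtype=int32)) [0.58012374 0.28419018]
(array([189.8, 176. ]), 2119, array([164, 150,  53,  52], dtype=int32)) [0.57395928 0.18921521]
```

View pics/w5.png

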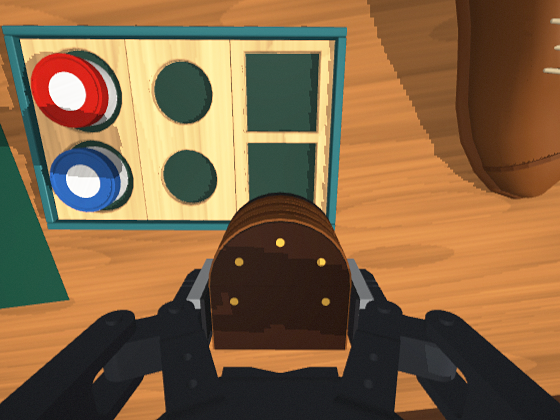

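Emit:
play_rows(
  series=[
    [[0, 1, -50, 0], [0, 1, -100, 0], [0, 1, -140, 0], [0, 1, -160, 0], [0, 1, -170, 0], [0, 1, -175, 0], [0, 1, -178, 0], [0, 1, -178, 0], [0, 1, -178, 0]],
  ],
)

```text
time_s: 15.78
tcp_pos: [0.5985, 0.2835, 0.032]
tcp_rot: [0.219, 3.133, 0.001]
wrist_force: [-0.4, -0.6, -1.4]
width: 0.651
finger_force: 42.9
```

Emit:
play_rows(
  series=[
    [[0, 0, 0, 0], [0, 0, 0, 0], [0, 0, 0, 0], [0, 0, 0, 0], [0, 0, 0, 0], [0, 0, 50, 0], [0, 0, 100, 0], [0, 0, 160, 0], [0, 0, 160, 0], [0, 0, 160, 0]],
  ],
  jaw=0.15,
)

```text
time_s: 17.02
tcp_pos: [0.598, 0.2829, 0.191]
tcp_rot: [0.22, 3.134, -0.001]
wrist_force: [0.3, 0.3, -0.1]
width: 0.849
finger_force: 0.0
```

Run:
```python
from h import *
d=cap("wrist"); print(arm.get_state()["tcp_pos"], pix(d,[.5876,.2833,.05]))
ov=heel(d,[.5876,.2833,.05],(0,90,30),(11,190,110)); cv2.imwrite("pics/w6.png",ov)
```

```text
[0.59762783 0.2826131  0.18999733] (np.float64(279.27832510105713), np.float64(189.85681130165483))
rect c [587.4 284.3] size [56.  62.6] centroid [590.6 283.9] edge yaw mod 90: 1.432 area 3041.436895416584
```

Emit:
play_rows(
  series=[
    [[-15, -50, 8, -0.18], [-31, -105, 8, -0.36], [-48, -160, 8, -0.54], [-64, -215, 8, -0.72], [-80, -270, 8, -0.9], [-96, -325, 8, -1.08], [-112, -380, 8, -1.26], [-128, -430, 8, -1.44], [-140, -465, 8, -1.6], [-144, -480, 8, -1.63], [-144, -480, 8, -1.63], [-144, -480, 8, -1.63], [-144, -480, 8, -1.63]],
  ],
  jaw=0,
)

```text
time_s: 18.7
tcp_pos: [0.4547, -0.1951, 0.1992]
tcp_rot: [-2.427, -1.994, -0.001]
wrist_force: [-0.6, -0.8, 0.7]
width: 0.997
finger_force: 0.0
```

Run:
```python
from h import *
d=cap("wrist"); s=arm.get_state(); print(s["tcp_pos"],s["tcp_rot"])
u,v=map(int,pix(d,[.452,-.208,.04])); print(u,v,cv2.cvtColor(d["frame"],cv2.COLOR_BGR2HSV)[v,u])
ov=heel(d,[.452,-.208,.04],(5,70,170),(25,160,255)); cv2.imwrite("pics/w7.png",ov)
```

```text
[ 0.45461026 -0.19534442  0.19924007] [-2.42812945e+00 -1.99296744e+00 -4.43890650e-04]
279 208 [ 23 135 254]
rect c [ 452.5 -207.2] size [56.5 54.5] centroid [ 453.4 -204.8] edge yaw mod 90: 1.332 area 2711.4094660787378
```

View pics/w7.png

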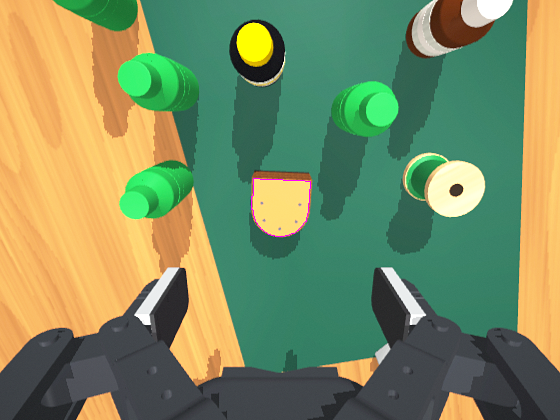

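Emit:
play_rows(
  series=[
    [[0, -1, -50, -0.04], [0, -1, -100, -0.04], [0, -1, -140, -0.04], [0, -1, -165, -0.04], [0, -1, -176, -0.04], [0, -1, -180, -0.04], [0, -1, -180, -0.04], [0, -1, -180, -0.04]],
  ],
)

```text
time_s: 19.75
tcp_pos: [0.4548, -0.1979, 0.0202]
tcp_rot: [2.469, 1.94, 0.001]
wrist_force: [0.0, -0.5, 0.5]
width: 1.007
finger_force: 0.0
```

Emit:
play_rows(
  series=[
    [[0, 0, 0, 0], [0, 0, 0, 0], [0, 0, 0, 0], [0, 0, 0, 0], [0, 0, 0, 0], [0, 0, 0, 0], [0, 0, 0, 0], [0, 0, 0, 0]],
  ],
  jaw=1,
  squeeze=40,
)

```text
time_s: 20.75
tcp_pos: [0.4545, -0.1979, 0.0199]
tcp_rot: [2.47, 1.94, 0.0]
wrist_force: [-1.2, 0.9, 6.4]
width: 0.651
finger_force: 42.9
```

Emit:
play_rows(
  series=[
    [[0, 0, 30, 0], [0, 0, 85, 0], [0, 0, 145, 0], [0, 10, 185, 0.15], [4, 50, 190, 0.33], [9, 105, 190, 0.51], [14, 160, 190, 0.69], [19, 215, 190, 0.87], [24, 270, 190, 1.05], [29, 325, 190, 1.23], [34, 380, 190, 1.41], [38, 430, 190, 1.59], [41, 475, 190, 1.67], [42, 494, 190, 1.67], [42, 494, 190, 1.67], [42, 494, 190, 1.67], [42, 494, 190, 1.67]],
  ],
)

```text
time_s: 22.88
tcp_pos: [0.4966, 0.2947, 0.2092]
tcp_rot: [0.223, 3.133, -0.002]
wrist_force: [-1.0, 0.9, -0.8]
width: 0.65
finger_force: 42.8
```

Run:
```python
from h import *
d=cap("wrist"); s=arm.get_state(); print(s["tcp_pos"],s["tcp_rot"],s["width"]); cv2.imwrite("pics/w8.png",d["frame"])
```

```text
[0.49657115 0.29491618 0.20928186] [ 2.22433324e-01  3.13335861e+00 -1.32182431e-03] 0.647685332741769
```

View pics/w8.png

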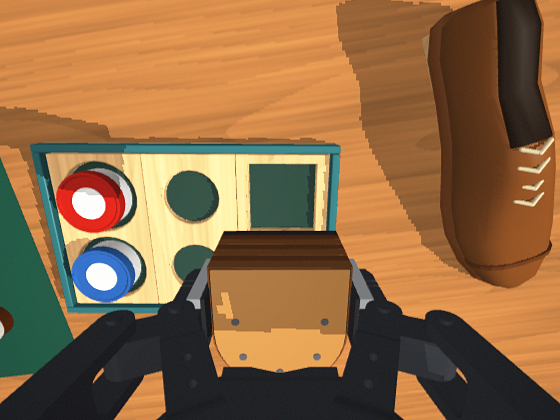

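Emit:
play_rows(
  series=[
    [[0, 1, -50, 0], [0, 1, -100, 0], [0, 1, -140, 0], [0, 1, -160, 0], [0, 1, -170, 0], [0, 1, -175, 0], [0, 1, -178, 0], [0, 1, -178, 0], [0, 1, -178, 0]],
  ],
)

```text
time_s: 24.05
tcp_pos: [0.4965, 0.2975, 0.0319]
tcp_rot: [0.22, 3.133, 0.001]
wrist_force: [-0.0, -0.7, -1.5]
width: 0.65
finger_force: 42.9
```

Emit:
play_rows(
  series=[
    [[0, 0, 0, 0], [0, 0, 0, 0], [0, 0, 0, 0], [0, 0, 0, 0], [0, 0, 0, 0], [0, 0, 50, 0], [0, 0, 100, 0], [0, 0, 160, 0], [0, 0, 190, 0], [0, 0, 190, 0], [0, 0, 190, 0]],
  ],
  jaw=0.15,
)

```text
time_s: 25.42
tcp_pos: [0.4958, 0.2967, 0.2203]
tcp_rot: [-0.22, -3.133, 0.002]
wrist_force: [0.1, -0.6, 0.4]
width: 0.853
finger_force: 0.0
```

Run:
```python
from h import *
d=cap("wrist"); print(arm.get_state()["tcp_pos"], pix(d,[.5064,.2947,.05]))
cv2.imwrite("pics/w9.png",heel(d,[.5064,.2947,.05],(5,70,120),(25,160,255)))
```

```text
[0.4955912  0.296623   0.21986175] (np.float64(279.96424502054435), np.float64(203.88520223029835))
rect c [526.  202.6] size [264.8 161.5] centroid [524.6 206.2] edge yaw mod 90: 1.426 area 41425.89681875496
```

View pics/w9.png

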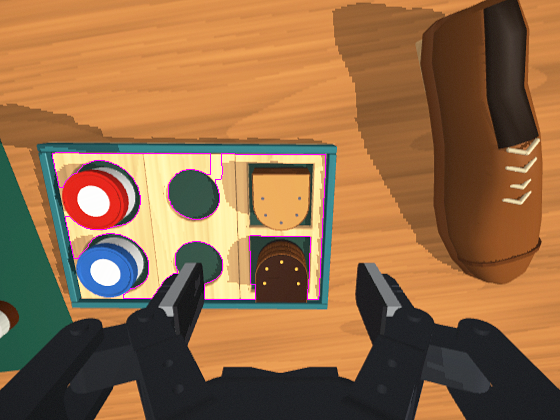

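Step 1 is done: both heels and the red tin are seated (tan heel at (281,200), dark heel at (281,275), red tin at (97,197)). Next, the brown bottle.

Emit:
play_rows(
  series=[
    [[15, -50, 10, 0], [32, -105, 10, 0], [49, -160, 10, 0], [66, -215, 10, 0], [83, -270, 10, 0], [100, -320, 10, 0], [112, -360, 10, 0], [118, -379, 10, 0], [118, -379, 10, 0], [118, -379, 10, 0]],
  ],
  jaw=0,
)

```text
time_s: 26.72
tcp_pos: [0.6137, -0.0789, 0.2311]
tcp_rot: [-0.214, -3.134, -0.002]
wrist_force: [-0.7, 0.4, 0.2]
width: 0.995
finger_force: 0.0
```

Run:
```python
from h import *
d=cap("wrist"); s=arm.get_state(); print(s["tcp_pos"],s["tcp_rot"]); print(pix(d,[.615,-.082,.096]))
for b in blobs(d["frame"],(0,0,190),(180,60,255),150): print(b, ray(d,*b[0],.096))
cv2.imwrite("pics/w10.png",d["frame"])
```

```text
[ 0.6137804  -0.07882222  0.23134801] [-2.13719888e-01 -3.13401979e+00 -1.68267679e-03]
(np.float64(276.7798028486935), np.float64(205.2317914820858))
(array([466.4,  16.1]), 1067, array([449,   0,  36,  36], dtype=int32)) [0.49098759 0.07507424]
(array([450.4, 109.9]), 924, array([434,  93,  34,  35], dtype=int32)) [0.55559234 0.06511226]
(array([279.2, 205.4]), 562, array([266, 191,  26,  29], dtype=int32)) [ 0.61543434 -0.07994485]
```

View pics/w10.png

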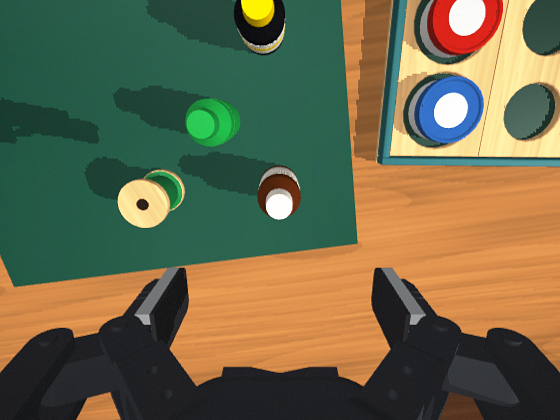

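Emit:
play_rows(
  series=[
    [[1, -1, -50, 0], [1, -1, -100, 0], [1, -1, -140, 0], [1, -1, -165, 0], [1, -1, -178, 0], [1, -1, -183, 0], [1, -1, -183, 0], [1, -1, -183, 0]],
  ],
)

```text
time_s: 27.78
tcp_pos: [0.6159, -0.0826, 0.0494]
tcp_rot: [0.219, 3.132, -0.0]
wrist_force: [-0.2, -0.1, -0.3]
width: 1.003
finger_force: 0.0
```

Emit:
play_rows(
  series=[
    [[0, 0, 0, 0], [0, 0, 0, 0], [0, 0, 0, 0], [0, 0, 0, 0], [0, 0, 0, 0], [0, 0, 0, 0], [0, 0, 0, 0], [0, 0, 0, 0], [0, 0, 0, 0]],
  ],
  jaw=1,
  squeeze=35,
)

```text
time_s: 28.9
tcp_pos: [0.6155, -0.0826, 0.0488]
tcp_rot: [0.219, 3.133, -0.0]
wrist_force: [-0.7, 0.1, 6.1]
width: 0.483
finger_force: 35.3
```

Emit:
play_rows(
  series=[
    [[0, 0, 20, 0], [0, 0, 60, 0], [0, 0, 95, 0], [-3, 20, 100, 0], [-9, 60, 100, 0], [-17, 110, 100, 0], [-25, 165, 100, 0], [-33, 215, 100, 0], [-39, 255, 100, 0], [-42, 272, 100, 0], [-42, 272, 100, 0], [-42, 272, 100, 0], [-42, 272, 100, 0]],
  ],
)

```text
time_s: 30.52
tcp_pos: [0.5737, 0.1872, 0.148]
tcp_rot: [-0.224, -3.133, 0.002]
wrist_force: [0.1, 0.6, -0.5]
width: 0.482
finger_force: 35.8
```

Run:
```python
from h import *
d=cap("wrist"); s=arm.get_state(); print(s["tcp_pos"],s["tcp_rot"],s["width"],s["wrist_force"])
for b in blobs(d["frame"],(0,0,190),(180,60,255),300): print("white",b)
for b in blobs(d["frame"],(65,40,20),(100,255,95),700): print(b, ray(d,*b[0],.013))
```

```text
[0.57369192 0.18753281 0.14812252] [-2.23663398e-01 -3.13361403e+00  1.15492872e-03] 0.47962009705096176 [ 0.31498153 -0.28240734 -0.79066759]
white (array([149.7, 103.1]), 1682, array([128,  80,  45,  48], dtype=int32))
white (array([161., 212.]), 1209, array([141, 193,  41,  39], dtype=int32))
white (array([277.9, 354.7]), 1820, array([243, 336,  71,  36], dtype=int32))
(array([ 40. , 224.7]), 23043, array([  0,   0, 118, 357], dtype=int32)) [ 0.56336214 -0.02565882]
(array([278.1, 130.1]), 6032, array([ 73,  33, 422, 229], dtype=int32)) [0.51275194 0.19390762]
(array([188.3,  98.7]), 1087, array([144,  53,  65,  98], dtype=int32)) [0.47918558 0.127697  ]
(array([378.5, 122.3]), 1499, array([358,  57,  82,  93], dtype=int32)) [0.5180873  0.27427028]
(array([283. , 102.9]), 4058, array([249,  66,  70,  74], dtype=int32)) [0.49274033 0.20068075]
(array([189.7, 190.7]), 827, array([137, 162,  78,  78], dtype=int32)) [0.55181809 0.11208374]
(array([381.1, 184.5]), 1437, array([351, 165,  86,  76], dtype=int32)) [0.56942988 0.27398261]
(array([282.7, 196.6]), 2314, array([251, 173,  64,  50], dtype=int32)) [0.56817091 0.1899136 ]
```

Emit:
play_rows(
  series=[
    [[0, 1, -25, 0], [0, 1, -50, 0], [0, 1, -68, 0], [0, 1, -78, 0], [0, 1, -84, 0], [0, 1, -87, 0], [0, 1, -88, 0], [0, 1, -88, 0]],
  ],
)

```text
time_s: 31.58
tcp_pos: [0.5734, 0.1905, 0.0607]
tcp_rot: [0.219, 3.133, 0.0]
wrist_force: [-0.2, -0.6, -1.1]
width: 0.481
finger_force: 35.8
```

Emit:
play_rows(
  series=[
    [[0, 0, 0, 0], [0, 0, 0, 0], [0, 0, 0, 0], [0, 0, 0, 0], [0, 0, 0, 0], [0, 0, 0, 0], [0, 0, 20, 0], [0, 0, 50, 0], [0, 0, 100, 0], [0, 0, 170, 0], [0, 0, 170, 0], [0, 0, 170, 0]],
  ],
  jaw=0.2,
)

```text
time_s: 33.08
tcp_pos: [0.5733, 0.1903, 0.2315]
tcp_rot: [0.22, 3.132, -0.0]
wrist_force: [-0.5, -0.4, -0.4]
width: 0.803
finger_force: 0.0
```

Run:
```python
from h import *
d=cap("wrist"); s=arm.get_state(); print(s["tcp_pos"],s["tcp_rot"])
print(pix(d,[.574,.1893,.106]))
for b in blobs(d["frame"],(0,0,190),(180,60,255),200): print("white",b,ray(d,*b[0],.106))
cv2.imwrite("pics/w11.png",d["frame"])
```

```text
[0.57271988 0.18986345 0.23002538] [-2.19689625e-01 -3.13349130e+00  1.29537554e-03]
(np.float64(279.33545411645025), np.float64(207.07267229230658))
white (array([180.6, 105.1]), 923, array([164,  88,  34,  35], dtype=int32)) [0.4835161  0.12635013]
white (array([186.8, 187.2]), 748, array([172, 172,  31,  31], dtype=int32)) [0.54663408 0.11658999]
white (array([281.3, 206. ]), 609, array([268, 191,  27,  30], dtype=int32)) [0.57329974 0.19105371]
```

Emit:
play_rows(
  series=[
    [[-22, -50, 0, 0], [-44, -102, 0, 0], [-66, -154, 0, 0], [-88, -206, 0, 0], [-105, -245, 0, 0], [-114, -266, 0, 0], [-114, -266, 0, 0], [-114, -266, 0, 0], [-114, -266, 0, 0]],
  ],
  jaw=0,
)

```text
time_s: 34.25
tcp_pos: [0.4594, -0.0743, 0.23]
tcp_rot: [-0.216, -3.134, -0.001]
wrist_force: [0.9, 0.5, -0.1]
width: 1.003
finger_force: 0.0
```

Run:
```python
from h import *
d=cap("wrist"); s=arm.get_state(); print(s["tcp_pos"],s["tcp_rot"]); print(pix(d,[.459,-.076,.096]))
for b in blobs(d["frame"],(22,150,150),(35,255,255),150): print("yellow",b, ray(d,*b[0],.096))
for b in blobs(d["frame"],(45,150,60),(75,255,255),150): print("green",b, ray(d,*b[0],.09))
```

```text
[ 0.4594047  -0.07438379  0.23010468] [-2.16035478e-01 -3.13392217e+00 -1.23906353e-03]
(np.float64(278.1778111244326), np.float64(203.4264767336272))
yellow (array([279.5, 202.8]), 664, array([267, 188,  26,  31], dtype=int32)) [ 0.45859926 -0.07479644]
green (array([341.7,  50.2]), 2531, array([314,  20,  56,  61], dtype=int32)) [ 0.34640764 -0.01134503]
green (array([162.7,  84.5]), 2786, array([127,  58,  71,  53], dtype=int32)) [ 0.35169656 -0.15296897]
green (array([259.9, 105.2]), 1869, array([236,  81,  49,  50], dtype=int32)) [ 0.37739941 -0.07951998]
green (array([236.2, 267.9]), 2278, array([214, 234,  45,  70], dtype=int32)) [ 0.51784924 -0.12399012]
green (array([195.5, 307.9]), 403, array([186, 293,  20,  33], dtype=int32)) [ 0.55535894 -0.17121417]
```

Emit:
play_rows(
  series=[
    [[-1, 0, -50, 0], [-1, 0, -100, 0], [-1, 0, -140, 0], [-1, 0, -165, 0], [-1, 0, -177, 0], [-1, 0, -182, 0], [-1, 0, -182, 0], [-1, 0, -182, 0]],
  ],
)

```text
time_s: 35.3
tcp_pos: [0.4588, -0.0758, 0.0491]
tcp_rot: [0.22, 3.132, -0.001]
wrist_force: [-0.5, -0.7, 0.9]
width: 0.999
finger_force: 0.0
```

Emit:
play_rows(
  series=[
    [[0, 0, 0, 0], [0, 0, 0, 0], [0, 0, 0, 0], [0, 0, 0, 0], [0, 0, 0, 0], [0, 0, 0, 0], [0, 0, 0, 0], [0, 0, 0, 0], [0, 0, 0, 0]],
  ],
  jaw=1,
  squeeze=35,
)

```text
time_s: 36.42
tcp_pos: [0.4584, -0.0756, 0.0487]
tcp_rot: [0.219, 3.133, -0.001]
wrist_force: [-0.2, 0.6, 5.9]
width: 0.482
finger_force: 34.9
```

Emit:
play_rows(
  series=[
    [[0, 0, 20, 0], [0, 0, 60, 0], [0, 0, 100, 0], [3, 20, 110, 0], [8, 60, 110, 0], [14, 110, 110, 0], [20, 165, 110, 0], [27, 215, 110, 0], [32, 255, 110, 0], [34, 277, 110, 0], [34, 277, 110, 0], [34, 277, 110, 0], [34, 277, 110, 0]],
  ],
)

```text
time_s: 38.05
tcp_pos: [0.4921, 0.2001, 0.1578]
tcp_rot: [-0.222, -3.133, 0.002]
wrist_force: [0.6, -0.7, -1.0]
width: 0.485
finger_force: 35.9
```

Emit:
play_rows(
  series=[
    [[0, 0, -25, 0], [0, 0, -50, 0], [0, 0, -70, 0], [0, 0, -85, 0], [0, 0, -93, 0], [0, 0, -97, 0], [0, 0, -98, 0], [0, 0, -98, 0]],
  ],
)

```text
time_s: 39.05
tcp_pos: [0.4924, 0.2015, 0.0607]
tcp_rot: [0.219, 3.133, 0.001]
wrist_force: [0.7, -0.4, -0.2]
width: 0.482
finger_force: 35.9
```

Emit:
play_rows(
  series=[
    [[0, 0, 0, 0], [0, 0, 0, 0], [0, 0, 0, 0], [0, 0, 0, 0], [0, 0, 0, 0], [0, 0, 0, 0], [0, 0, 20, 0], [0, 0, 50, 0], [0, 0, 100, 0], [0, 0, 160, 0], [0, 0, 200, 0], [0, 0, 200, 0], [0, 0, 200, 0]],
  ],
  jaw=0.2,
)

```text
time_s: 40.67
tcp_pos: [0.4918, 0.2009, 0.2604]
tcp_rot: [0.22, 3.134, -0.001]
wrist_force: [-0.1, -0.8, 0.0]
width: 0.8
finger_force: 0.0
```

Run:
```python
from h import *
d=cap("wrist"); s=arm.get_state(); print(s["tcp_pos"],s["width"])
for b in blobs(d["frame"],(22,150,150),(35,255,255),150): print("yellow",b, ray(d,*b[0],.106))
for b in blobs(d["frame"],(0,0,190),(180,60,255),150): print("white",b,ray(d,*b[0],.106),ray(d,*b[0],.04))
cv2.imwrite("pics/w12.png",d["frame"])
```

```text
[0.4915099  0.20083332 0.25968629] 0.7969948289535993
yellow (array([281.3, 198.1]), 571, array([269, 185,  26,  27], dtype=int32)) [0.49261376 0.20167859]
white (array([196. , 182.9]), 634, array([182, 169,  29,  29], dtype=int32)) [0.46771805 0.1268581 ] [0.47988701 0.10726571]
white (array([200.3, 248.6]), 527, array([187, 237,  27,  25], dtype=int32)) [0.53204992 0.11689516] [0.55923191 0.09497774]
white (array([281.4, 274. ]), 504, array([270, 260,  23,  28], dtype=int32)) [0.57026626 0.19107041] [0.60636674 0.18646315]
```

View pics/w12.png

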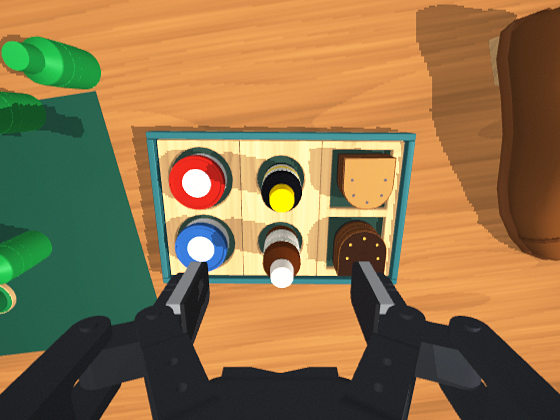

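All six pieces sit in their pockets: bottles at (281,198) and (281,274), tins at (197,182) and (200,248), heels at (368,182) and (360,248). The arm is clear of everything.

```bash
python3 -c "
from bench import arm
print(arm.hand_in())"
```

```text
the job is handed in; nothing more can be done
None
```

The job is handed in at about 41 s of the 128 s allowed. Both heels, the red tin and then the two bottles are in their pockets by the last wrist picture, with the blue tin and spool left alone; the hand-in call returned no verdict.

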